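Make up a grinding-wheel pack on the spindle stand

TASK

Make up the grinding-wheel pack on the tall spindle stand, each part threaded over the spindle and lying flat and fully down on the one before, in this order from the bottom: the stepped flange with its hub up, the grinding wheel, the plain spacer ring, the hexagonal nut. The wheel is brittle: lower it all the way and do not let it drop, and leave the spray can, the wrench and the tub where they are.

Things in the scene. Friction and masses are not known exactly. Their poses are not given: they have to be found in the camera images.
- tall_stand: The tall spindle stand, fixed to the bench: round dark steel base 100 mm dia, 14 mm thick, with an upright bright spindle 15 mm dia at its centre that rises 68 mm above the base (tip 82 mm above the bench); its top 10 mm tapers to a 4 mm wide tip. Origin: centre of the base's underside, on the bench and on the spindle's axis; z up. This is where the pack is built.
- stub_stand: Another spindle stand, fixed, not used in this job: square dark steel base 90 x 90 mm, 14 mm thick, with a short spindle 15 mm dia that rises only 30 mm above the base. Origin: centre of the base's underside; z up.
- flange: Loose stepped steel flange, lying hub up: a plate 66 mm dia, 6 mm thick, with a hub 38 mm dia that rises 14 mm above it, 20 mm high in all. Bore 22 mm dia right through. Origin: centre of its underside; z up along the bore (towards the hub). About 0.2 kg.
- wheel: Loose grey grinding wheel of rough stone, lying flat: plain disc 60 mm dia, 16 mm thick. Bore 22 mm dia right through. Origin: centre of its underside; z up along the bore. About 0.1 kg, brittle.
- spacer: Loose plain round steel spacer ring, the narrowest part, standing on its flat face: 30 mm dia, 16 mm high. Bore 22 mm dia right through. Origin: centre of its underside; z up along the bore. About 0.06 kg.
- nut: Loose hexagonal steel nut, lying flat: 46 mm across the flats, 14 mm high, smooth six-sided bore 22 mm across (no thread: it drops over the spindle). Origin: centre of its underside; z up; its flats face the directions 0, 60, 120 ... degrees from its x axis. About 0.08 kg.
- spray_can: Bystander: black spray can with a paper label, 60 mm dia, 160 mm high, standing loose to the left. Origin: centre of its underside.
- wrench: Bystander: steel wrench 190 mm long lying loose to the right. Origin: centre of its underside; x along it.
- tub: Bystander: empty grey plastic tub 90 x 160 mm, 60 mm high, standing loose beyond the work. Origin: centre of its underside.
Things that resemble listed ones, but are neither listed nor needed, are in the scene too. Leave any green or purple look-alike of the wheel alone.

How it is judged:
By the outcome, as a careful person would: the job done as asked, in the order asked, and still so for the second after the job is handed in, with the robot touching nothing.
It also fails if it takes over 109 s, if anything falls off the work surface, if the arm or the gripper's body presses on something with over 40 N, if the wrist force passes 120 N, or if a joint passes its speed limit or range.

ROBOT

A 6-joint arm with a two-finger parallel gripper is mounted at the origin on the work surface. World frame = base frame: x ahead of the robot, y to its left, z up, the work surface at z = 0. Lengths are in m, angles in rad, forces in N, time in s.
With the tool pointing down it reaches from about 0.35 to 0.85 m from the base axis. Payload 8.1 kg.
Tool frame: the origin (TCP) lies at the very end of the fingers, on their centre line; the grasp point (between the pads) lies 19 mm behind it (ctrl.grasp_offset is the distance from the TCP to the grasp point, in m); z points along the fingers, y is the line along which they close (so a half turn about z gives the same grasp; the last joint's range is limited). The gripper opens to 93 mm and grips with 3 to 60 N. Pads are 15 mm wide; open, the fingers measure 128 mm over their backs; the gripper's body (75 mm by 188 mm) begins 65 mm behind the grasp point.
Start: joints at [1.05, 0.13, 1.488, -0, 1.523, -0.085], TCP at [0.253, 0.544, 0.197] pointing down, gripper open.
Joint ranges: [-2.96, 2.96], [-0.89, 2.26], [0.02, 2.5], [-1.34, 4.48], [0, 2.73], [-2.66, 2.66]. Speed limits (rad/s): [2.39, 2.39, 2.79, 3.14, 3.14, 3.14].

INTERFACE

Orientations are given as a 3x3 rotation matrix whose columns are the frame's x, y, z axes.
In Python, from plant import state, get_image, job, finder, ctrl gives the robot as it stands.
- The arm moves only by the tool servo_tool, never from a script. Its argument "increments" is a list of rows, each an object with "twist": the turn, a rotation vector about the tool's x, y, z in degrees, a list of three; "translation": the shift along the tool's x, y, z in mm, a list of three; "hand": the opening, from 0 (shut) to 1 (fully open). In form: [{"twist": [ax, ay, az], "translation": [x, y, z], "hand": hand}, ...]. A call has exactly 10 rows; each row shifts and turns the commanded pose from where the row before left it, along the tool's axes as they then stand; what a row does not reach is not made up. A row lasts 1/8 s, in which the tool goes at most 62.5 mm and 10.7 degrees, less where a joint would pass 70% of its speed; a pose out of reach is approached as far as the arm can. A call with a gripper value outside its range is refused whole. The fingers move at their own pace and stop on an object; the grip force is fixed at half the most. Time passes only in rows, so rows that do not move let the fingers close, or fill a call up. It gives the time, the measured TCP pose, the force, the opening and the grip force at its end, in the units of the state.
- state(): the state, without advancing time (a new reading comes with each control period).
- get_image(name): name is "scene" or "top"; returns a dict with "color" (420x560x3 uint8, blue, green, red), "vfov" (degrees; the focal length in pixels is half the picture's height over the tangent of half this angle, whatever the lens; pixels are square), "cx", "cy" (the principal point, pixels), "k1" (the pictures are not rectified: a ray, as slopes to the right and down, at radius r is drawn at 1 + k1 r^2 times it, then the intrinsics apply), "extrinsics" (4x4, takes a point from camera to world coordinates). Camera axes: x right, y down, z forward; pixel columns grow to the right and rows downward; lengths in m; the calibration is good to about 2 mm. A picture is of the moment at which its call begins. There is no depth.
- job.sign_off(): hands the job in; it is judged then, once.
Trained networks look in a picture, given as the dict that the camera call returned (one of the last four; its "shot" number tells which), for a name from the list of things; names that differ only in an ending like _2 or _b are one class to them, and where a whole thing is asked for, a point or a joint stands for the part that bears it (a point fixed in the world has none). Each returns a list of dicts, best first, with "confidence" (0 to 1); they miss things now and then, are a little off and sometimes report something else, mostly with a low value. They report only what shows in the picture. A call takes as long as a camera call. They do not tell look-alikes from the thing itself.
- finder.search_frame(picture, query): "uv" ([column, row] in pixels, amid what is visible of it).
The state is a dict: "t": time; "joint_pos": joint angles; "qd": joint speeds; "effort": joint torques, N m; "tcp_pos": TCP position; "tcp_rot": TCP orientation; "contact_force": force on the tool from outside, world axes, zero at the start; "torque": the same for the moment, N m; "finger_gap": finger opening in m; "finger_force": force on a finger pad.
Only numpy, scipy, OpenCV 4.12 (cv2) and the standard library are available. Lean on these libraries where they do the work, as an engineer would, in place of code of your own. Each camera call takes 0.05 s, during which the arm holds its last target. There are 200 camera calls.

## Working session

There is one attempt and no reset: what is moved stays moved. The work goes in short steps, Python scripts to look and compute and a tool call to move; the robot and the scene stay as the last step left them, time stands still between calls to the robot, and variables do not carry over. Pictures are saved under pics/ and viewed, at most 14 in all, crops included, and the job is handed in when it is done.

Besides the shell and the picture viewer there is one more tool, called after "Emit:" in YAML: its name, and indented under it one key for each argument. servo_tool: Moves the arm, as the interface text tells. Its arguments: {"type":"object","properties":{"increments":{"type":"array"}},"required":["increments"]}

```bash
mkdir -p pics
cat > h.py <<'E'
import numpy as np, cv2
from plant import state, get_image, job, finder, ctrl
def K(p):
    h,w=p["color"].shape[:2]; f=h/2/np.tan(np.radians(p["vfov"])/2)
    return f
def pix2world(p,uv,z):
    f=K(p); d=np.array([(uv[0]-p["cx"])/f,(uv[1]-p["cy"])/f]); s=d.copy()
    for _ in range(30): s=d/(1+p["k1"]*(s@s))
    T=np.array(p["extrinsics"]); r=T[:3,:3]@np.array([s[0],s[1],1]); o=T[:3,3]
    return o+r*(z-o[2])/r[2]
def world2pix(p,X):
    T=np.array(p["extrinsics"]); c=T[:3,:3].T@(np.atleast_2d(X)-T[:3,3]).T
    s=c[:2]/c[2]; s=s*(1+p["k1"]*(s**2).sum(0)); f=K(p)
    return (s*f).T+[p["cx"],p["cy"]]
E
cat > a.py <<'E'
from h import *
np.set_printoptions(precision=4,suppress=True)
H=dict(tall_stand=.014,stub_stand=.014,flange=.02,wheel=.016,spacer=.016,nut=.014,spray_can=.16,wrench=.005,tub=.06)
for n in("scene","top"):
    p=get_image(n); cv2.imwrite(f"pics/{n}0.png",p["color"])
    print(n,p["vfov"],p["cx"],p["cy"],p["k1"],np.array(p["extrinsics"]).tolist())
    for k,z in H.items():
        for d in finder.search_frame(p,k): print(k,np.round(d["uv"],1),round(d["confidence"],2),pix2world(p,d["uv"],z)[:2])
s=state();print(s)
E
python3 a.py
```

```text
scene 57.31671952139419 283.93449967976676 203.89141931155305 0.03510494003991924 [[0.6354088508333721, 0.4727433900200429, -0.6105483432742824, 1.161730113733412], [0.7721007230553111, -0.37794205482727594, 0.5109014353575475, -0.4309013415507555], [0.010773381088561542, -0.7960361112319554, -0.6051532399934967, 0.5687682303471288], [0.0, 0.0, 0.0, 1.0]]
tall_stand [168.9 214.4] 0.68 [ 0.4685 -0.193 ]
stub_stand [292.6 170.4] 0.92 [0.5014 0.1505]
stub_stand [ 98.  275.7] 0.42 [ 0.5558 -0.3791]
stub_stand [275.8 220.4] 0.39 [ 0.6381 -0.016 ]
flange [277.7 219.7] 0.9 [ 0.6445 -0.0157]
wheel [347.5 184.2] 0.79 [0.6413 0.2154]
wheel [388.7 202. ] 0.74 [0.7552 0.2368]
wheel [329.  210.9] 0.72 [0.6903 0.1005]
wheel [234.2 187.7] 0.38 [ 0.4743 -0.0191]
spacer [207.7 255.2] 0.63 [ 0.64   -0.1925]
nut [237.4 187. ] 0.49 [ 0.4742 -0.0095]
spray_can [370.5 130.3] 0.95 [0.6556 0.2552]
wrench [ 93.  276.4] 0.75 [ 0.5418 -0.3861]
tub [328.8 258.7] 0.81 [ 0.829  -0.0429]
top 45.534018142707836 277.937348130477 204.49056078558138 0.0554431651917628 [[-0.00718997725986773, -0.9976302696803317, 0.068
[... 649 characters left out ...]
] 0.77 [0.5531 0.3668]
wrench [438.2 243.7] 0.97 [ 0.5265 -0.3756]
tub [281.9 124.8] 0.77 [ 0.7962 -0.0118]
tub [ 93.5 231.8] 0.5 [0.5588 0.4022]
{'t': 1.0, 'joint_pos': array([ 1.0496,  0.1304,  1.4882,  0.    ,  1.523 , -0.0854]), 'qd': array([-0.    ,  0.0018, -0.0004,  0.0001, -0.0029,  0.    ]), 'effort': array([  0.0007, -55.9768, -49.2065,   0.0771,   0.0225,   0.0001]), 'tcp_pos': array([0.2532, 0.5439, 0.1968]), 'tcp_rot': array([[-0.9065,  0.4221, -0.    ],
       [ 0.4221,  0.9065, -0.    ],
       [ 0.    , -0.    , -1.    ]]), 'contact_force': array([-0.1011, -0.2336,  0.7757]), 'torque': array([ 0.0598, -0.0235,  0.0225]), 'finger_force': 0.0, 'finger_gap': 0.09316989765547011}
```

View pics/top0.png

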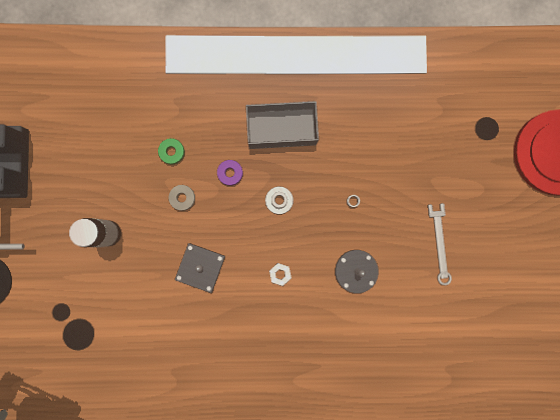

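View pics/scene0.png

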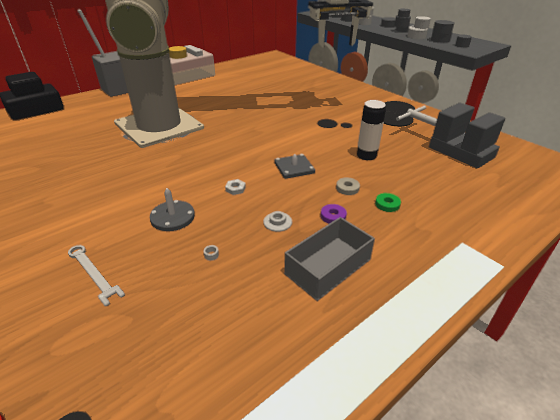

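Top view: the wheel candidates are grey (181,198), purple (230,173) and green (171,151). The grey one fits ("grey rough stone"; coloured ones are to be left alone). Flange (279,200), spacer (353,201), nut (280,274), and the round tall stand (357,272) with the long spindle. I'll measure silhouettes and confirm in an enlarged crop.

```bash
cat > m.py <<'E'
from h import *
from scipy.optimize import minimize
np.set_printoptions(precision=4,suppress=True)
a=np.linspace(0,2*np.pi,72,endpoint=False)
def ring(r,z): return np.c_[r*np.cos(a),r*np.sin(a),0*a+z]
def hexr(z,yaw):
    t=np.radians(30+60*np.arange(6))+yaw; R=.023/np.cos(np.pi/6); return np.c_[R*np.cos(t),R*np.sin(t),0*t+z]
def parts(n,yaw=0,z0=0):
    P=dict(wheel=[[ring(.03,0),ring(.03,.016)]],spacer=[[ring(.015,0),ring(.015,.016)]],
     flange=[[ring(.033,0),ring(.033,.006)],[ring(.019,.006),ring(.019,.02)]],
     tall_stand=[[ring(.05,0),ring(.05,.014)],[ring(.0075,.014),ring(.0075,.072),ring(.002,.082)]])
    L=[[hexr(0,yaw),hexr(.014,yaw)]] if n=="nut" else P[n]
    return [np.vstack(q)+[0,0,z0] for q in L]
S=6
def render(p,n,x,y,yaw,box,z0=0):
    u0,v0,w,h=box; m=np.zeros((h*S,w*S),np.uint8)
    for q in parts(n,yaw,z0):
        uv=(world2pix(p,q+[x,y,0])+.5-[u0,v0])*S-.5
        cv2.fillConvexPoly(m,cv2.convexHull(np.round(uv*16).astype(np.int32)),255,shift=4)
    return cv2.resize(m,(w,h),interpolation=cv2.INTER_AREA)/255.
def fit(p,n,x,y,z0=0,pad=10):
    c=np.round(world2pix(p,[[x,y,.01+z0]])[0]).astype(int); r=48 if n=="tall_stand" else 34
    box=(c[0]-r,c[1]-r,2*r,2*r); im=p["color"][box[1]:box[1]+2*r,box[0]:box[0]+2*r].astype(float)
    sat=(im.max(2)-im.min(2))/(im.max(2)+1); mk=(sat<.42).astype(np.uint8)
    mk=cv2.morphologyEx(mk,cv2.MORPH_CLOSE,np.ones((3,3)))
    cs,_=cv2.findContours(mk,0,2); k=max(cs,key=lambda q:cv2.contourArea(q) if abs(cv2.minEnclosingCircle(q)[0]-np.array([r,r])).max()<12 else -1)
    M=np.zeros_like(mk); cv2.drawContours(M,[k],-1,1,-1)
    b=None
    for yaw in(np.radians(np.arange(0,60,10)) if n=="nut" else [0]):
        f=lambda v:((render(p,n,v[0]/1e3,v[1]/1e3,v[2]/57.3 if n=="nut" else 0,box,z0)-M)**2).sum()
        v0=[x*1e3,y*1e3]+([np.degrees(yaw)] if n=="nut" else [])
        o=minimize(f,v0,method="Nelder-Mead",options=dict(initial_simplex=np.array([v0]+[np.add(v0,6*e) for e in np.eye(len(v0))]),xatol=.05,fatol=.05))
        if b is None or o.fun<b.fun:b=o
    return b.x,b.fun,M.sum()
E
cat > b.py <<'E'
from m import *
G=dict(tall_stand=(.462,-.187),flange=(.625,-.003),wheel=(.634,.21),spacer=(.628,-.17),nut=(.452,0))
for c in("top","scene"):
    p=get_image(c)
    if c=="top": cv2.imwrite("pics/crop.png",cv2.resize(p["color"][140:310,160:400],(792,561),interpolation=cv2.INTER_CUBIC))
    for n,g in G.items(): print(c,n,*fit(p,n,*g))
E
python3 b.py
```

```text
top tall_stand [ 464.4662 -182.9892] 27.371657054978858 1491
top flange [631.098  -5.246] 10.611534025374857 629
top wheel [637.8356 221.1053] 11.909850057670127 547
top spacer [ 628.1306 -178.371 ] 6.077201076509035 138
top nut [458.9485  -6.1884  41.193 ] 15.342145328719724 386
scene tall_stand [ 463.6507 -184.1917] 66.77307189542483 1150
scene flange [631.4037  -6.2498] 17.005351787773932 462
scene wheel [638.3994 219.6576] 23.19123414071511 334
scene spacer [ 628.5678 -179.3051] 6.593033448673586 196
scene nut [459.5554  -7.4068  43.6553] 6.156708958093041 250
```

View pics/crop.png

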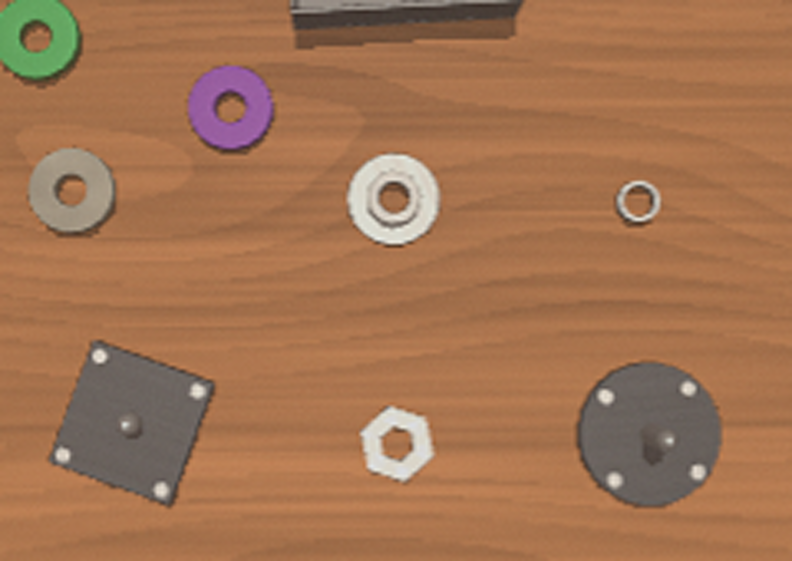

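The crop shows the grey wheel at crop (71,190) as a rough grey disc with a bore, distinct from purple and green. The stand with the long spindle is at (650,435). Both cameras agree to about 1.2 mm, so I'll move.

Emit:
servo_tool:
  increments:
    - {"twist": [0, 0, -8.3], "translation": [0, 0, 0], "hand": 1}
    - {"twist": [0, 0, -8.3], "translation": [0, 0, 0], "hand": 1}
    - {"twist": [0, 0, -8.4], "translation": [0, 0, 0], "hand": 1}
    - {"twist": [0, 0, 0], "translation": [-27, -39, 0], "hand": 1}
    - {"twist": [0, 0, 0], "translation": [-27, -39, 0], "hand": 1}
    - {"twist": [0, 0, 0], "translation": [-27, -39, 0], "hand": 1}
    - {"twist": [0, 0, 0], "translation": [-27, -39, 0], "hand": 1}
    - {"twist": [0, 0, 0], "translation": [-27, -39, 0], "hand": 1}
    - {"twist": [0, 0, 0], "translation": [-27, -39, 0], "hand": 1}
    - {"twist": [0, 0, 0], "translation": [-27, -39, 0], "hand": 1}

```text
t: 2.35
tcp_pos: [0.4432, 0.2697, 0.197]
tcp_rot: [[-1.0, -0.001, 0.001], [-0.001, 1.0, 0.0], [-0.001, 0.0, -1.0]]
contact_force: [0.7, -0.6, 0.1]
finger_gap: 0.0929
finger_force: 0.0
```

Emit:
servo_tool:
  increments:
    - {"twist": [0, 0, 0], "translation": [-27, -39, 0], "hand": 1}
    - {"twist": [0, 0, 0], "translation": [-27, -39, 0], "hand": 1}
    - {"twist": [0, 0, 0], "translation": [-27, -39, 0], "hand": 1}
    - {"twist": [0, 0, 0], "translation": [-27, -39, 0], "hand": 1}
    - {"twist": [0, 0, 0], "translation": [-27, -39, 0], "hand": 1}
    - {"twist": [0, 0, 0], "translation": [-27, -39, 0], "hand": 1}
    - {"twist": [0, 0, 0], "translation": [-27, -39, 0], "hand": 1}
    - {"twist": [0, 0, 0], "translation": [0, 0, 30], "hand": 1}
    - {"twist": [0, 0, 0], "translation": [0, 0, 30], "hand": 1}
    - {"twist": [0, 0, 0], "translation": [0, 0, 0], "hand": 1}

```text
t: 3.6
tcp_pos: [0.6293, -0.0019, 0.1335]
tcp_rot: [[-1.0, -0.0, -0.006], [-0.0, 1.0, 0.001], [0.006, 0.001, -1.0]]
contact_force: [0.5, -0.5, 1.0]
finger_gap: 0.093
finger_force: 0.0
```

Emit:
servo_tool:
  increments:
    - {"twist": [0, 0, 0], "translation": [-2, -4, 20], "hand": 1}
    - {"twist": [0, 0, 0], "translation": [0, 0, 20], "hand": 1}
    - {"twist": [0, 0, 0], "translation": [0, 0, 20], "hand": 1}
    - {"twist": [0, 0, 0], "translation": [0, 0, 20], "hand": 1}
    - {"twist": [0, 0, 0], "translation": [0, 0, 10], "hand": 1}
    - {"twist": [0, 0, 0], "translation": [0, 0, 10], "hand": 1}
    - {"twist": [0, 0, 0], "translation": [0, 0, 0], "hand": 1}
    - {"twist": [0, 0, 0], "translation": [0, 0, 0], "hand": 1}
    - {"twist": [0, 0, 0], "translation": [0, 0, 0], "hand": 1}
    - {"twist": [0, 0, 0], "translation": [0, 0, 0], "hand": 1}

```text
t: 4.85
tcp_pos: [0.6339, -0.0059, 0.0373]
tcp_rot: [[-1.0, -0.0, 0.001], [-0.0, 1.0, -0.0], [-0.001, -0.0, -1.0]]
contact_force: [0.7, 0.1, -1.2]
finger_gap: 0.0935
finger_force: 0.0
```

Emit:
servo_tool:
  increments:
    - {"twist": [0, 0, 0], "translation": [2, 0.4, 10], "hand": 1}
    - {"twist": [0, 0, 0], "translation": [0, 0, 10], "hand": 1}
    - {"twist": [0, 0, 0], "translation": [0, 0, 7], "hand": 1}
    - {"twist": [0, 0, 0], "translation": [0, 0, 0], "hand": 1}
    - {"twist": [0, 0, 0], "translation": [0, 0, 0], "hand": 0}
    - {"twist": [0, 0, 0], "translation": [0, 0, 0], "hand": 0}
    - {"twist": [0, 0, 0], "translation": [0, 0, 0], "hand": 0}
    - {"twist": [0, 0, 0], "translation": [0, 0, 0], "hand": 0}
    - {"twist": [0, 0, 0], "translation": [0, 0, 0], "hand": 0}
    - {"twist": [0, 0, 0], "translation": [0, 0, 0], "hand": 0}

```text
t: 6.1
tcp_pos: [0.6315, -0.0055, 0.0098]
tcp_rot: [[-1.0, -0.001, -0.0], [-0.001, 1.0, 0.0], [0.0, 0.0, -1.0]]
contact_force: [-0.1, 0.6, -0.9]
finger_gap: 0.0375
finger_force: 0.0
```

Emit:
servo_tool:
  increments:
    - {"twist": [0, 0, 0], "translation": [0, 0, 0], "hand": 0}
    - {"twist": [0, 0, 0], "translation": [0, 0, 0], "hand": 0}
    - {"twist": [0, 0, 0], "translation": [0, 0, 0], "hand": 0}
    - {"twist": [0, 0, 0], "translation": [0, 0, 0], "hand": 0}
    - {"twist": [0, 0, 0], "translation": [0, 0, -10], "hand": 0}
    - {"twist": [0, 0, 0], "translation": [0, 0, -10], "hand": 0}
    - {"twist": [0, 0, 0], "translation": [0, 0, -20], "hand": 0}
    - {"twist": [0, 0, 0], "translation": [0, 0, -20], "hand": 0}
    - {"twist": [0, 0, 0], "translation": [0, 0, -20], "hand": 0}
    - {"twist": [0, 0, 0], "translation": [0, 0, -20], "hand": 0}

```text
t: 7.35
tcp_pos: [0.6319, -0.0055, 0.1117]
tcp_rot: [[-1.0, -0.001, 0.001], [-0.001, 1.0, -0.0], [-0.001, -0.0, -1.0]]
contact_force: [-0.6, -0.6, -0.6]
finger_gap: 0.0006
finger_force: 0.0
```

```bash
cat > c.py <<'E'
import sys
from m import *
p=get_image("scene"); u,v,w,h=map(int,sys.argv[2].split(",")) 
cv2.imwrite(f"pics/{sys.argv[1]}.png",cv2.resize(p["color"][v:v+h,u:u+w],None,fx=600/max(w,h),fy=600/max(w,h),interpolation=cv2.INTER_CUBIC))
for a in sys.argv[3:]:
    n,x,y,z=a.split(",")
    for q in(p,get_image("top")): print(q["shot"],n,*fit(q,n,float(x),float(y),float(z)))
print(state()["finger_gap"],state()["finger_force"])
E
python3 c.py f1 190,110,160,130 flange,.631,-.006,0
```

```text
5 flange [631.6924  -6.4841] 17.470572856593616 461
6 flange [642.5364 -14.8906] 2450.6187158785083 3099
0.0006149142363753517 0.0
```

View pics/f1.png

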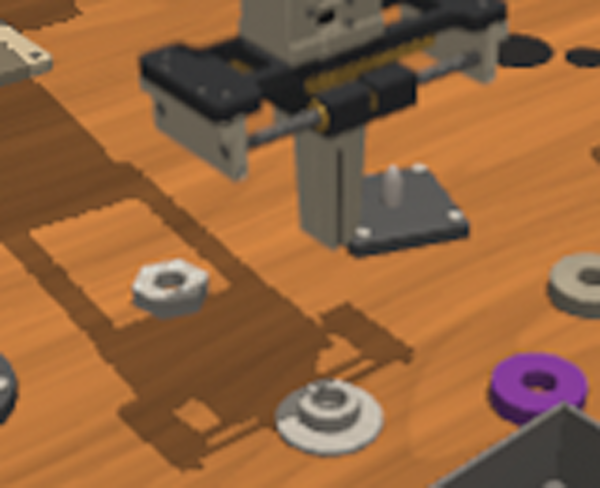

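Picture: the flange is still in place (crop 328,410), the fingers closed on nothing above. I'll retry about 2 mm lower and check the grip before lifting.

Emit:
servo_tool:
  increments:
    - {"twist": [0, 0, 0], "translation": [0, 0, 0], "hand": 1}
    - {"twist": [0, 0, 0], "translation": [0, 0, 0], "hand": 1}
    - {"twist": [0, 0, 0], "translation": [0, 0, 0], "hand": 1}
    - {"twist": [0, 0, 0], "translation": [0, 0, 0], "hand": 1}
    - {"twist": [0, 0, 0], "translation": [0, 0, 0], "hand": 1}
    - {"twist": [0, 0, 0], "translation": [0, 0, 20], "hand": 1}
    - {"twist": [0, 0, 0], "translation": [0, 0, 20], "hand": 1}
    - {"twist": [0, 0, 0], "translation": [0, 0, 20], "hand": 1}
    - {"twist": [0, 0, 0], "translation": [0, 0, 20], "hand": 1}
    - {"twist": [0, 0, 0], "translation": [0, 0, 10], "hand": 1}

```text
t: 8.7
tcp_pos: [0.6302, -0.0054, 0.0173]
tcp_rot: [[-1.0, -0.001, -0.003], [-0.001, 1.0, 0.0], [0.003, 0.0, -1.0]]
contact_force: [0.3, 0.0, 0.2]
finger_gap: 0.0919
finger_force: 0.0
```

Emit:
servo_tool:
  increments:
    - {"twist": [0, 0, 0], "translation": [0, 0, 10], "hand": 1}
    - {"twist": [0, 0, 0], "translation": [0, 0, 2], "hand": 1}
    - {"twist": [0, 0, 0], "translation": [0, 0, 0], "hand": 0}
    - {"twist": [0, 0, 0], "translation": [0, 0, 0], "hand": 0}
    - {"twist": [0, 0, 0], "translation": [0, 0, 0], "hand": 0}
    - {"twist": [0, 0, 0], "translation": [0, 0, 0], "hand": 0}
    - {"twist": [0, 0, 0], "translation": [0, 0, 0], "hand": 0}
    - {"twist": [0, 0, 0], "translation": [0, 0, 0], "hand": 0}
    - {"twist": [0, 0, 0], "translation": [0, 0, 0], "hand": 0}
    - {"twist": [0, 0, 0], "translation": [0, 0, 0], "hand": 0}

```text
t: 9.95
tcp_pos: [0.6315, -0.0055, 0.0077]
tcp_rot: [[-1.0, -0.001, -0.0], [-0.001, 1.0, -0.0], [0.0, -0.0, -1.0]]
contact_force: [0.0, 0.6, -0.0]
finger_gap: 0.0173
finger_force: 0.0
```

Emit:
servo_tool:
  increments:
    - {"twist": [0, 0, 0], "translation": [0, 0, 0], "hand": 0}
    - {"twist": [0, 0, 0], "translation": [0, 0, 0], "hand": 0}
    - {"twist": [0, 0, 0], "translation": [0, 0, 0], "hand": 0}
    - {"twist": [0, 0, 0], "translation": [0, 0, 0], "hand": 0}
    - {"twist": [0, 0, 0], "translation": [0, 0, 0], "hand": 0}
    - {"twist": [0, 0, 0], "translation": [0, 0, 0], "hand": 0}
    - {"twist": [0, 0, 0], "translation": [0, 0, 0], "hand": 0}
    - {"twist": [0, 0, 0], "translation": [0, 0, 0], "hand": 0}
    - {"twist": [0, 0, 0], "translation": [0, 0, 0], "hand": 0}
    - {"twist": [0, 0, 0], "translation": [0, 0, 0], "hand": 0}

```text
t: 11.2
tcp_pos: [0.6315, -0.0054, 0.0077]
tcp_rot: [[-1.0, -0.001, -0.0], [-0.001, 1.0, -0.0], [0.0, -0.0, -1.0]]
contact_force: [-0.1, -0.5, -0.3]
finger_gap: 0.0008
finger_force: 0.0
```

```bash
python3 c.py f2 210,140,140,110; python3 -c "
from h import *; s=state(); print(s['tcp_pos'],s['contact_force'])"
```

```text
0.0001657810401222723 0.0
[ 0.6315341  -0.00545949  0.00772603] [-0.02574792 -0.35345889  0.33974731]
```

View pics/f2.png

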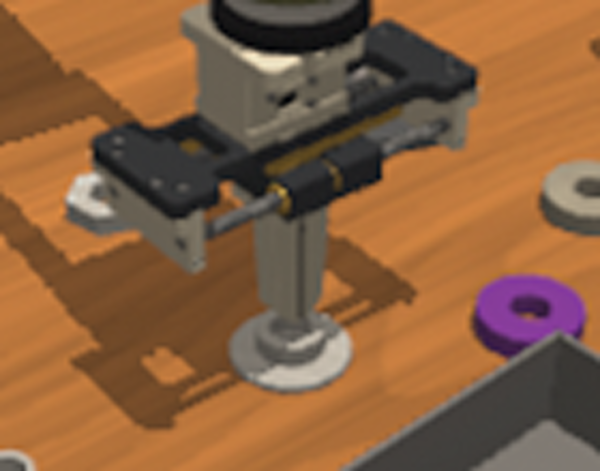

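The fingers seem not to be around the hub: the tip appears at crop (290,318), behind or above it. I'll compare the projected TCP with where the tip really shows, in both cameras.

```bash
cat > d.py <<'E'
import sys
from m import *
s=state(); t=s["tcp_pos"]; print(t,ctrl.grasp_offset,[k for k in dir(ctrl) if k[0]!="_"])
ims=[]
for c in("scene","top"):
    p=get_image(c); q=world2pix(p,[t,t+[0,0,.084]]); print(c,q)
    u,v=np.round(q[0]).astype(int); a=cv2.resize(p["color"][v-40:v+40,u-33:u+33],(396,480),interpolation=cv2.INTER_CUBIC)
    for x in q: cv2.drawMarker(a,tuple(int(k) for k in (x-[u-33,v-40])*6+3),(0,255,0),0,12,1)
    ims.append(a)
cv2.imwrite(f"pics/{sys.argv[1]}.png",np.hstack(ims))
E
python3 d.py d1
```

```text
[ 0.6315 -0.0055  0.0077] 0.0188 ['MotionError', 'grasp_offset']
scene [[277.6283 219.2389]
 [277.661  189.2129]]
top [[279.0479 199.5453]
 [279.9934 196.507 ]]
```

View pics/d1.png

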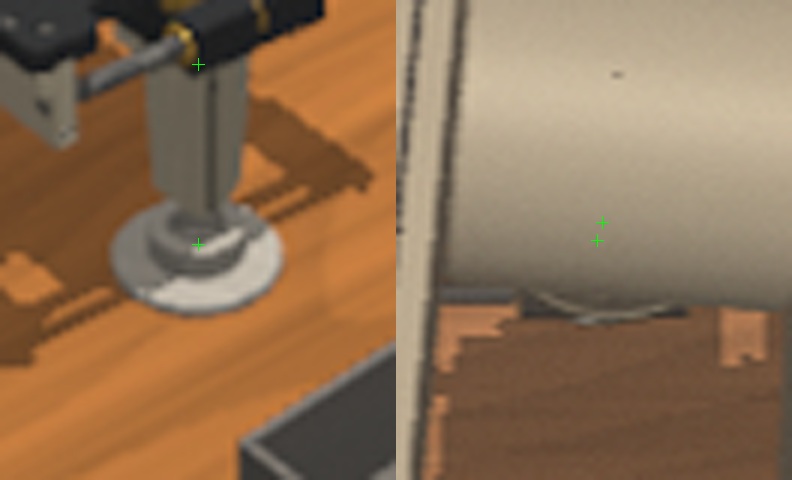

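Tip shows about 6 px above where the reported TCP projects, so the fingers may really end about 16 mm higher than reported. I'll check by lowering closed fingers on bare bench.

Emit:
servo_tool:
  increments:
    - {"twist": [0, 0, 0], "translation": [0, 0, -20], "hand": 0}
    - {"twist": [0, 0, 0], "translation": [0, 0, -20], "hand": 0}
    - {"twist": [0, 0, 0], "translation": [44, 0, 0], "hand": 0}
    - {"twist": [0, 0, 0], "translation": [44, 0, 0], "hand": 0}
    - {"twist": [0, 0, 0], "translation": [0, 0, 20], "hand": 0}
    - {"twist": [0, 0, 0], "translation": [0, 0, 15], "hand": 0}
    - {"twist": [0, 0, 0], "translation": [0, 0, 5], "hand": 0}
    - {"twist": [0, 0, 0], "translation": [0, 0, 4], "hand": 0}
    - {"twist": [0, 0, 0], "translation": [0, 0, 0], "hand": 0}
    - {"twist": [0, 0, 0], "translation": [0, 0, 0], "hand": 0}

```text
t: 12.6
tcp_pos: [0.544, -0.0056, 0.0041]
tcp_rot: [[-1.0, -0.001, 0.0], [-0.001, 1.0, -0.0], [-0.0, -0.0, -1.0]]
contact_force: [-0.2, -0.5, 0.7]
finger_gap: 0.0008
finger_force: 0.0
```

```bash
python3 d.py d2
```

```text
[ 0.544  -0.0056  0.0041] 0.0188 ['MotionError', 'grasp_offset']
scene [[255.1209 202.5471]
 [253.8523 173.4369]]
top [[279.33   237.1103]
 [280.2996 236.9719]]
```

View pics/d2.png

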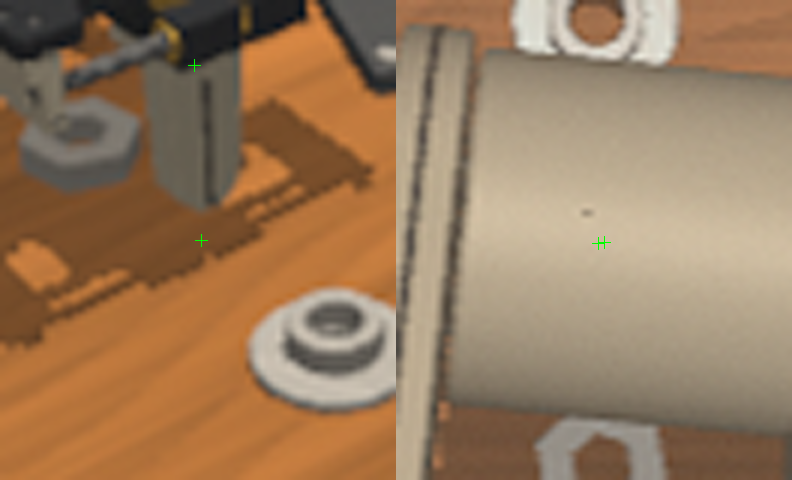

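Emit:
servo_tool:
  increments:
    - {"twist": [0, 0, 0], "translation": [0, 0, 1], "hand": 0}
    - {"twist": [0, 0, 0], "translation": [0, 0, 1], "hand": 0}
    - {"twist": [0, 0, 0], "translation": [0, 0, 1], "hand": 0}
    - {"twist": [0, 0, 0], "translation": [0, 0, 1], "hand": 0}
    - {"twist": [0, 0, 0], "translation": [0, 0, 1], "hand": 0}
    - {"twist": [0, 0, 0], "translation": [0, 0, 0], "hand": 0}
    - {"twist": [0, 0, 0], "translation": [0, 0, 0], "hand": 0}
    - {"twist": [0, 0, 0], "translation": [0, 0, 0], "hand": 0}
    - {"twist": [0, 0, 0], "translation": [0, 0, 0], "hand": 0}
    - {"twist": [0, 0, 0], "translation": [0, 0, 0], "hand": 0}

```text
t: 13.95
tcp_pos: [0.5436, -0.0055, -0.0012]
tcp_rot: [[-1.0, -0.001, 0.0], [-0.001, 1.0, 0.0], [-0.0, 0.0, -1.0]]
contact_force: [-0.1, 0.1, 0.1]
finger_gap: 0.0005
finger_force: 0.0
```

Emit:
servo_tool:
  increments:
    - {"twist": [0, 0, 0], "translation": [0, 0, 2], "hand": 0}
    - {"twist": [0, 0, 0], "translation": [0, 0, 2], "hand": 0}
    - {"twist": [0, 0, 0], "translation": [0, 0, 2], "hand": 0}
    - {"twist": [0, 0, 0], "translation": [0, 0, 2], "hand": 0}
    - {"twist": [0, 0, 0], "translation": [0, 0, 1], "hand": 0}
    - {"twist": [0, 0, 0], "translation": [0, 0, 0], "hand": 0}
    - {"twist": [0, 0, 0], "translation": [0, 0, 0], "hand": 0}
    - {"twist": [0, 0, 0], "translation": [0, 0, 0], "hand": 0}
    - {"twist": [0, 0, 0], "translation": [0, 0, 0], "hand": 0}
    - {"twist": [0, 0, 0], "translation": [0, 0, 0], "hand": 0}

```text
t: 15.2
tcp_pos: [0.5436, -0.0055, -0.0102]
tcp_rot: [[-1.0, -0.001, 0.0], [-0.001, 1.0, -0.0], [-0.0, -0.0, -1.0]]
contact_force: [-0.3, -0.9, 0.4]
finger_gap: 0.0004
finger_force: 0.0
```

```bash
python3 d.py d3
```

```text
[ 0.5436 -0.0055 -0.0102] 0.0188 ['MotionError', 'grasp_offset']
scene [[255.2392 207.0992]
 [253.992  178.5414]]
top [[279.158  237.3093]
 [280.1019 237.1878]]
```

View pics/d3.png

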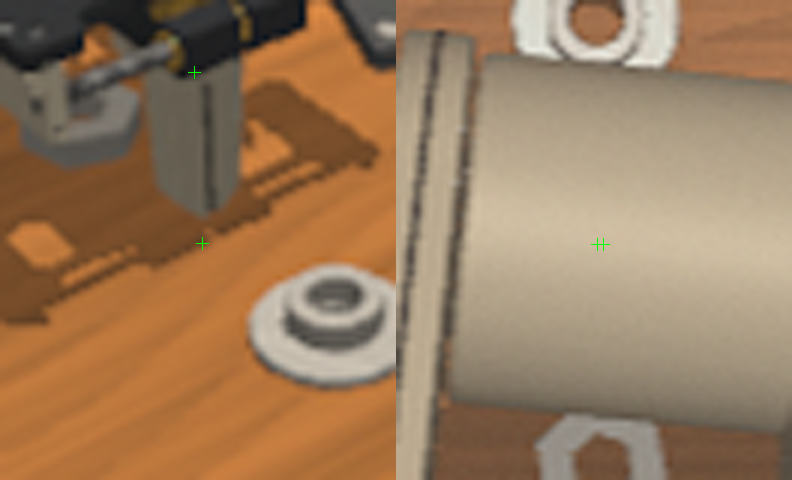

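Emit:
servo_tool:
  increments:
    - {"twist": [0, 0, 0], "translation": [0, 0, 1], "hand": 0}
    - {"twist": [0, 0, 0], "translation": [0, 0, 1], "hand": 0}
    - {"twist": [0, 0, 0], "translation": [0, 0, 1], "hand": 0}
    - {"twist": [0, 0, 0], "translation": [0, 0, 1], "hand": 0}
    - {"twist": [0, 0, 0], "translation": [0, 0, 0], "hand": 0}
    - {"twist": [0, 0, 0], "translation": [0, 0, 0], "hand": 0}
    - {"twist": [0, 0, 0], "translation": [0, 0, 0], "hand": 0}
    - {"twist": [0, 0, 0], "translation": [0, 0, 0], "hand": 0}
    - {"twist": [0, 0, 0], "translation": [0, 0, 0], "hand": 0}
    - {"twist": [0, 0, 0], "translation": [0, 0, 0], "hand": 0}

```text
t: 16.55
tcp_pos: [0.5436, -0.0055, -0.0142]
tcp_rot: [[-1.0, -0.001, 0.0], [-0.001, 1.0, -0.0], [-0.0, -0.0, -1.0]]
contact_force: [-0.1, 0.2, -0.3]
finger_gap: 0.0006
finger_force: 0.0
```

Emit:
servo_tool:
  increments:
    - {"twist": [0, 0, 0], "translation": [0, 0, 0.5], "hand": 0}
    - {"twist": [0, 0, 0], "translation": [0, 0, 0.5], "hand": 0}
    - {"twist": [0, 0, 0], "translation": [0, 0, 0.5], "hand": 0}
    - {"twist": [0, 0, 0], "translation": [0, 0, 0.5], "hand": 0}
    - {"twist": [0, 0, 0], "translation": [0, 0, 0], "hand": 0}
    - {"twist": [0, 0, 0], "translation": [0, 0, 0], "hand": 0}
    - {"twist": [0, 0, 0], "translation": [0, 0, 0], "hand": 0}
    - {"twist": [0, 0, 0], "translation": [0, 0, 0], "hand": 0}
    - {"twist": [0, 0, 0], "translation": [0, 0, 0], "hand": 0}
    - {"twist": [0, 0, 0], "translation": [0, 0, 0], "hand": 0}

```text
t: 17.8
tcp_pos: [0.5436, -0.0055, -0.0163]
tcp_rot: [[-1.0, -0.001, -0.0], [-0.001, 1.0, -0.0], [0.0, -0.0, -1.0]]
contact_force: [-0.4, -0.3, -0.1]
finger_gap: 0.0004
finger_force: 0.0
```

Emit:
servo_tool:
  increments:
    - {"twist": [0, 0, 0], "translation": [0, 0, 0.5], "hand": 0}
    - {"twist": [0, 0, 0], "translation": [0, 0, 0.5], "hand": 0}
    - {"twist": [0, 0, 0], "translation": [0, 0, 0.5], "hand": 0}
    - {"twist": [0, 0, 0], "translation": [0, 0, 0], "hand": 0}
    - {"twist": [0, 0, 0], "translation": [0, 0, 0], "hand": 0}
    - {"twist": [0, 0, 0], "translation": [0, 0, 0], "hand": 0}
    - {"twist": [0, 0, 0], "translation": [0, 0, 0], "hand": 0}
    - {"twist": [0, 0, 0], "translation": [0, 0, 0], "hand": 0}
    - {"twist": [0, 0, 0], "translation": [0, 0, 0], "hand": 0}
    - {"twist": [0, 0, 0], "translation": [0, 0, 0], "hand": 0}

```text
t: 19.05
tcp_pos: [0.5436, -0.0055, -0.0177]
tcp_rot: [[-1.0, -0.0, 0.0], [-0.0, 1.0, -0.0], [-0.0, -0.0, -1.0]]
contact_force: [-1.2, -1.0, -0.8]
finger_gap: 0.0006
finger_force: 0.0
```

Emit:
servo_tool:
  increments:
    - {"twist": [0, 0, 0], "translation": [0, 0, 0.5], "hand": 0}
    - {"twist": [0, 0, 0], "translation": [0, 0, 0.5], "hand": 0}
    - {"twist": [0, 0, 0], "translation": [0, 0, 0.5], "hand": 0}
    - {"twist": [0, 0, 0], "translation": [0, 0, 0], "hand": 0}
    - {"twist": [0, 0, 0], "translation": [0, 0, 0], "hand": 0}
    - {"twist": [0, 0, 0], "translation": [0, 0, 0], "hand": 0}
    - {"twist": [0, 0, 0], "translation": [0, 0, 0], "hand": 0}
    - {"twist": [0, 0, 0], "translation": [0, 0, 0], "hand": 0}
    - {"twist": [0, 0, 0], "translation": [0, 0, 0], "hand": 0}
    - {"twist": [0, 0, 0], "translation": [0, 0, 0], "hand": 0}

```text
t: 20.3
tcp_pos: [0.5436, -0.0055, -0.0193]
tcp_rot: [[-1.0, -0.001, 0.0], [-0.001, 1.0, -0.0], [-0.0, -0.0, -1.0]]
contact_force: [-0.5, -0.1, 0.3]
finger_gap: 0.0006
finger_force: 0.0
```

```bash
python3 d.py d4
```

```text
[ 0.5436 -0.0055 -0.0193] 0.0188 ['MotionError', 'grasp_offset']
scene [[255.36   209.9958]
 [254.1285 181.7771]]
top [[279.0673 237.3261]
 [279.9966 237.2069]]
```

View pics/d4.png

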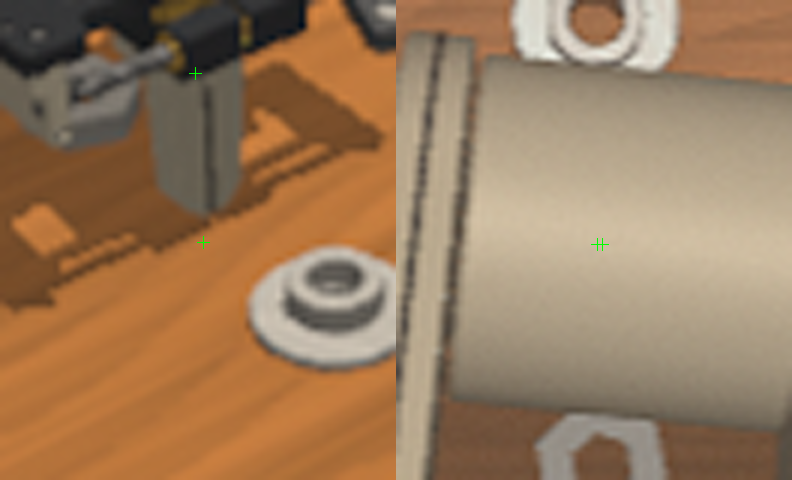

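Emit:
servo_tool:
  increments:
    - {"twist": [0, 0, 0], "translation": [0, 0, 0.5], "hand": 0}
    - {"twist": [0, 0, 0], "translation": [0, 0, 0.5], "hand": 0}
    - {"twist": [0, 0, 0], "translation": [0, 0, 0.5], "hand": 0}
    - {"twist": [0, 0, 0], "translation": [0, 0, 0.5], "hand": 0}
    - {"twist": [0, 0, 0], "translation": [0, 0, 0.5], "hand": 0}
    - {"twist": [0, 0, 0], "translation": [0, 0, 0], "hand": 0}
    - {"twist": [0, 0, 0], "translation": [0, 0, 0], "hand": 0}
    - {"twist": [0, 0, 0], "translation": [0, 0, 0], "hand": 0}
    - {"twist": [0, 0, 0], "translation": [0, 0, 0], "hand": 0}
    - {"twist": [0, 0, 0], "translation": [0, 0, 0], "hand": 0}

```text
t: 21.65
tcp_pos: [0.5436, -0.0055, -0.0216]
tcp_rot: [[-1.0, -0.001, 0.0], [-0.001, 1.0, -0.0], [-0.0, -0.0, -1.0]]
contact_force: [-2.4, 0.4, 4.3]
finger_gap: 0.0005
finger_force: 2.7
```

Contact at reported z ≈ −21.5 mm: the true tips are 21.5 mm higher than reported. I'll check lateral offset by overlaying the expected tip footprint.

Run:
```python
from m import *
t=state()["tcp_pos"]; p=get_image("scene"); a0=p["color"]
u0,v0=225,150
a=cv2.resize(a0[v0:v0+75,u0:u0+75],None,fx=8,fy=8,interpolation=cv2.INTER_CUBIC)
for z,c in((0,(0,255,0)),(.04,(255,255,0))):
    q=np.array([[x,y,0] for x,y in((.0075,.018),(.0075,-.018),(-.0075,-.018),(-.0075,.018))])+[t[0],t[1],z]
    w=((world2pix(p,q)-[u0,v0]+.5)*8-.5); cv2.polylines(a,[np.round(w).astype(int)],True,c,1)
cv2.imwrite("pics/d5.png",a); print(t)
```

```text
[ 0.5436 -0.0055 -0.0216]
```

View pics/d5.png

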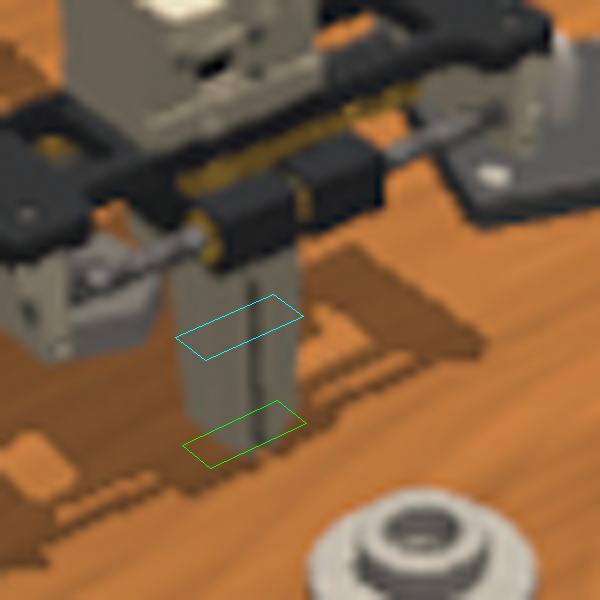

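Lateral agrees to about 1 mm, so only z is off: true tip = reported + 21.5 mm. Now grasping the flange hub again.

Emit:
servo_tool:
  increments:
    - {"twist": [0, 0, 0], "translation": [0, 0, -20], "hand": 1}
    - {"twist": [0, 0, 0], "translation": [0, 0, -20], "hand": 1}
    - {"twist": [0, 0, 0], "translation": [-44, 0, 0], "hand": 1}
    - {"twist": [0, 0, 0], "translation": [-44, 0, 0], "hand": 1}
    - {"twist": [0, 0, 0], "translation": [0, 0, 0], "hand": 1}
    - {"twist": [0, 0, 0], "translation": [0, 0, 0], "hand": 1}
    - {"twist": [0, 0, 0], "translation": [0, 0, 0], "hand": 1}
    - {"twist": [0, 0, 0], "translation": [0, 0, 0], "hand": 1}
    - {"twist": [0, 0, 0], "translation": [0, 0, 10], "hand": 1}
    - {"twist": [0, 0, 0], "translation": [0, 0, 10], "hand": 1}

```text
t: 22.95
tcp_pos: [0.6313, -0.0055, -0.0024]
tcp_rot: [[-1.0, -0.001, 0.0], [-0.001, 1.0, -0.0], [-0.0, -0.0, -1.0]]
contact_force: [0.4, -0.7, -0.4]
finger_gap: 0.0924
finger_force: 0.0
```

Emit:
servo_tool:
  increments:
    - {"twist": [0, 0, 0], "translation": [0, 0, 6], "hand": 1}
    - {"twist": [0, 0, 0], "translation": [0, 0, 6], "hand": 0}
    - {"twist": [0, 0, 0], "translation": [0, 0, 0], "hand": 0}
    - {"twist": [0, 0, 0], "translation": [0, 0, 0], "hand": 0}
    - {"twist": [0, 0, 0], "translation": [0, 0, 0], "hand": 0}
    - {"twist": [0, 0, 0], "translation": [0, 0, 0], "hand": 0}
    - {"twist": [0, 0, 0], "translation": [0, 0, 0], "hand": 0}
    - {"twist": [0, 0, 0], "translation": [0, 0, 0], "hand": 0}
    - {"twist": [0, 0, 0], "translation": [0, 0, 0], "hand": 0}
    - {"twist": [0, 0, 0], "translation": [0, 0, 0], "hand": 0}

```text
t: 24.2
tcp_pos: [0.6317, -0.0055, -0.0135]
tcp_rot: [[-1.0, -0.001, 0.0], [-0.001, 1.0, -0.0], [-0.0, -0.0, -1.0]]
contact_force: [-0.6, 0.3, 2.1]
finger_gap: 0.0376
finger_force: 30.0
```

Emit:
servo_tool:
  increments:
    - {"twist": [0, 0, 0], "translation": [0, 0, -15], "hand": 0}
    - {"twist": [0, 0, 0], "translation": [0, 0, -30], "hand": 0}
    - {"twist": [0, 0, 0], "translation": [0, 0, -30], "hand": 0}
    - {"twist": [0, 0, 0], "translation": [0, 0, -25], "hand": 0}
    - {"twist": [0, 0, 0], "translation": [33.4, -35.6, 0], "hand": 0}
    - {"twist": [0, 0, 0], "translation": [33.4, -35.6, 0], "hand": 0}
    - {"twist": [0, 0, 0], "translation": [33.4, -35.6, 0], "hand": 0}
    - {"twist": [0, 0, 0], "translation": [33.4, -35.6, 0], "hand": 0}
    - {"twist": [0, 0, 0], "translation": [33.5, -35.5, 0], "hand": 0}
    - {"twist": [0, 0, 0], "translation": [0, 0, 0], "hand": 0}

```text
t: 25.45
tcp_pos: [0.4626, -0.1855, 0.0868]
tcp_rot: [[-1.0, 0.003, -0.0], [0.003, 1.0, -0.001], [0.0, -0.001, -1.0]]
contact_force: [0.5, 0.9, -2.4]
finger_gap: 0.0373
finger_force: 30.0
```

```bash
cat > e.py <<'E'
import sys
from m import *
# check of held part over the spindle: overlay expected bore/bottom and the spindle in the scene view
n,z0=sys.argv[1],float(sys.argv[2]); X,Y=map(float,sys.argv[4:6])if len(sys.argv)>5 else(.4641,-.1836)
p=get_image("scene"); u0,v0=130,130
a=cv2.resize(p["color"][v0:v0+115,u0:u0+115],None,fx=5,fy=5,interpolation=cv2.INTER_CUBIC)
for q,c in [(k,(0,255,0)) for k in parts(n,float(0.77),z0)]+[(parts("tall_stand")[1],(255,255,0))]:
    h=cv2.convexHull((world2pix(p,q+[X,Y,0])-[u0,v0]).astype(np.float32)*5+2); cv2.polylines(a,[np.round(h).astype(int)],True,c,1)
cv2.imwrite(f"pics/{sys.argv[3]}.png",a); s=state(); print(s["tcp_pos"],s["finger_gap"],s["finger_force"])
E
python3 e.py flange .1 e1
```

```text
[ 0.4639 -0.1845  0.087 ] 0.03742999184891152 29.999348593410105
```

View pics/e1.png

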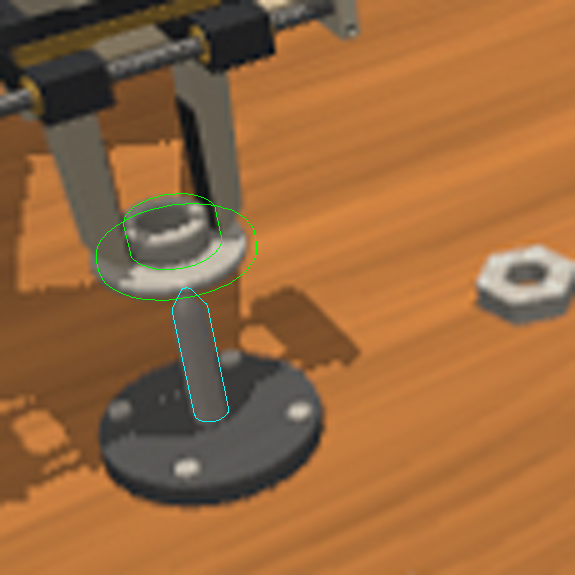

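Spindle overlay matches; the flange sits over the spindle within a pixel, slightly tilted. Lowering in stages.

Emit:
servo_tool:
  increments:
    - {"twist": [0, 0, 0], "translation": [0, 0, 5], "hand": 0}
    - {"twist": [0, 0, 0], "translation": [0, 0, 5], "hand": 0}
    - {"twist": [0, 0, 0], "translation": [0, 0, 5], "hand": 0}
    - {"twist": [0, 0, 0], "translation": [0, 0, 5], "hand": 0}
    - {"twist": [0, 0, 0], "translation": [0, 0, 5], "hand": 0}
    - {"twist": [0, 0, 0], "translation": [0, 0, 5], "hand": 0}
    - {"twist": [0, 0, 0], "translation": [0, 0, 5], "hand": 0}
    - {"twist": [0, 0, 0], "translation": [0, 0, 5], "hand": 0}
    - {"twist": [0, 0, 0], "translation": [0, 0, 5], "hand": 0}
    - {"twist": [0, 0, 0], "translation": [0, 0, 5], "hand": 0}

```text
t: 26.75
tcp_pos: [0.4646, -0.1835, 0.0359]
tcp_rot: [[-1.0, -0.001, 0.0], [-0.001, 1.0, -0.0], [-0.0, -0.0, -1.0]]
contact_force: [-0.2, 0.6, -2.3]
finger_gap: 0.0377
finger_force: 30.0
```

Emit:
servo_tool:
  increments:
    - {"twist": [0, 0, 0], "translation": [0, 0, 8], "hand": 0}
    - {"twist": [0, 0, 0], "translation": [0, 0, 8], "hand": 0}
    - {"twist": [0, 0, 0], "translation": [0, 0, 8], "hand": 0}
    - {"twist": [0, 0, 0], "translation": [0, 0, 6], "hand": 0}
    - {"twist": [0, 0, 0], "translation": [0, 0, 2], "hand": 0}
    - {"twist": [0, 0, 0], "translation": [0, 0, 1], "hand": 0}
    - {"twist": [0, 0, 0], "translation": [0, 0, 1], "hand": 0}
    - {"twist": [0, 0, 0], "translation": [0, 0, 1], "hand": 0}
    - {"twist": [0, 0, 0], "translation": [0, 0, 0], "hand": 0}
    - {"twist": [0, 0, 0], "translation": [0, 0, 0], "hand": 0}

```text
t: 28.0
tcp_pos: [0.4646, -0.1835, 0.0013]
tcp_rot: [[-1.0, -0.001, 0.0], [-0.001, 1.0, -0.0], [-0.0, -0.0, -1.0]]
contact_force: [0.2, 0.4, -1.6]
finger_gap: 0.0376
finger_force: 30.0
```

Emit:
servo_tool:
  increments:
    - {"twist": [0, 0, 0], "translation": [0, 0, 0.5], "hand": 0}
    - {"twist": [0, 0, 0], "translation": [0, 0, 0.5], "hand": 0}
    - {"twist": [0, 0, 0], "translation": [0, 0, 0], "hand": 0}
    - {"twist": [0, 0, 0], "translation": [0, 0, 0], "hand": 1}
    - {"twist": [0, 0, 0], "translation": [0, 0, 0], "hand": 1}
    - {"twist": [0, 0, 0], "translation": [0, 0, 0], "hand": 1}
    - {"twist": [0, 0, 0], "translation": [0, 0, -20], "hand": 1}
    - {"twist": [0, 0, 0], "translation": [0, 0, -40], "hand": 1}
    - {"twist": [0, 0, 0], "translation": [0, 0, -40], "hand": 1}
    - {"twist": [0, 0, 0], "translation": [0, 0, -20], "hand": 1}

```text
t: 29.25
tcp_pos: [0.4658, -0.1841, 0.1231]
tcp_rot: [[-1.0, -0.001, 0.003], [-0.001, 1.0, -0.002], [-0.003, -0.002, -1.0]]
contact_force: [0.2, 0.1, 0.1]
finger_gap: 0.0928
finger_force: 0.0
```

Emit:
servo_tool:
  increments:
    - {"twist": [0, 0, 0], "translation": [-19.4, 44.9, 0], "hand": 1}
    - {"twist": [0, 0, 0], "translation": [-19.4, 44.9, 0], "hand": 1}
    - {"twist": [0, 0, 0], "translation": [-19.3, 44.9, 0], "hand": 1}
    - {"twist": [0, 0, 0], "translation": [-19.3, 44.9, 0], "hand": 1}
    - {"twist": [0, 0, 0], "translation": [-19.3, 44.9, 0], "hand": 1}
    - {"twist": [0, 0, 0], "translation": [-19.3, 44.9, 0], "hand": 1}
    - {"twist": [0, 0, 0], "translation": [-19.3, 44.9, 0], "hand": 1}
    - {"twist": [0, 0, 0], "translation": [-19.3, 44.9, 0], "hand": 1}
    - {"twist": [0, 0, 0], "translation": [-19.4, 44.8, 0], "hand": 1}
    - {"twist": [0, 0, 0], "translation": [0, 0, 30], "hand": 1}

```text
t: 30.5
tcp_pos: [0.6413, 0.2249, 0.093]
tcp_rot: [[-1.0, -0.004, 0.006], [-0.004, 1.0, 0.002], [-0.006, 0.002, -1.0]]
contact_force: [-0.4, -1.3, -1.1]
finger_gap: 0.0928
finger_force: 0.0
```

```bash
sed 's/^p=get_image.*/p=get_image("top"); u0,v0=300,215/' e.py > e2.py; python3 e2.py flange .014 e2
```

```text
[0.6371 0.2222 0.0857] 0.09294026383851489 0.0
```

View pics/e2.png

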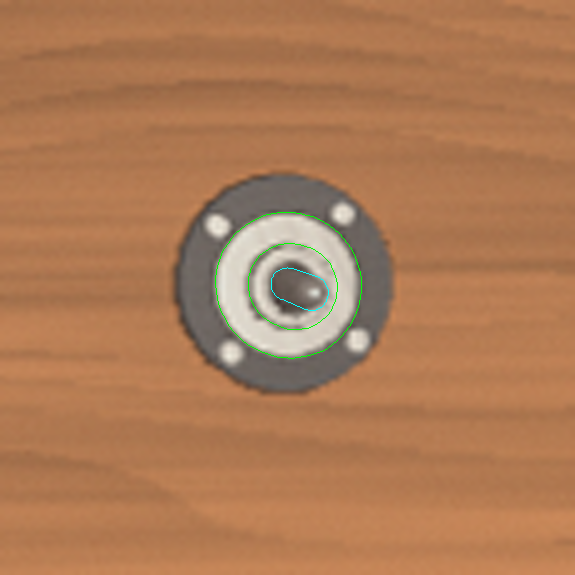

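The flange is seated flat, its outline matching the overlay at the expected height (crop 288,285). Now the wheel.

Emit:
servo_tool:
  increments:
    - {"twist": [0, 0, 0], "translation": [0, 0, 25], "hand": 1}
    - {"twist": [0, 0, 0], "translation": [0, 0, 25], "hand": 1}
    - {"twist": [0, 0, 0], "translation": [0, 0, 20], "hand": 1}
    - {"twist": [0, 0, 0], "translation": [0, 0, 15], "hand": 1}
    - {"twist": [0, 0, 0], "translation": [0, 0, 10], "hand": 1}
    - {"twist": [0, 0, 0], "translation": [0, 0, 8], "hand": 1}
    - {"twist": [0, 0, 0], "translation": [0, 0, 6], "hand": 1}
    - {"twist": [0, 0, 0], "translation": [0, 0, 0], "hand": 1}
    - {"twist": [0, 0, 0], "translation": [0, 0, 0], "hand": 0}
    - {"twist": [0, 0, 0], "translation": [0, 0, 0], "hand": 0}

```text
t: 31.8
tcp_pos: [0.6388, 0.2208, -0.0182]
tcp_rot: [[-1.0, -0.001, 0.001], [-0.001, 1.0, 0.0], [-0.001, 0.0, -1.0]]
contact_force: [-0.4, 0.2, 0.5]
finger_gap: 0.0775
finger_force: 0.0
```

Emit:
servo_tool:
  increments:
    - {"twist": [0, 0, 0], "translation": [0, 0, 0], "hand": 0}
    - {"twist": [0, 0, 0], "translation": [0, 0, 0], "hand": 0}
    - {"twist": [0, 0, 0], "translation": [0, 0, 0], "hand": 0}
    - {"twist": [0, 0, 0], "translation": [0, 0, 0], "hand": 0}
    - {"twist": [0, 0, 0], "translation": [0, 0, 0], "hand": 0}
    - {"twist": [0, 0, 0], "translation": [0, 0, 0], "hand": 0}
    - {"twist": [0, 0, 0], "translation": [0, 0, -10], "hand": 0}
    - {"twist": [0, 0, 0], "translation": [0, 0, -20], "hand": 0}
    - {"twist": [0, 0, 0], "translation": [0, 0, -20], "hand": 0}
    - {"twist": [0, 0, 0], "translation": [0, 0, 0], "hand": 0}

```text
t: 33.05
tcp_pos: [0.6409, 0.2213, 0.0352]
tcp_rot: [[-1.0, -0.001, 0.006], [-0.001, 1.0, 0.002], [-0.006, 0.002, -1.0]]
contact_force: [-0.1, 0.0, -1.1]
finger_gap: 0.059
finger_force: 30.0
```

Emit:
servo_tool:
  increments:
    - {"twist": [0, 0, 0], "translation": [0, 0, -25], "hand": 0}
    - {"twist": [0, 0, 0], "translation": [0, 0, -25], "hand": 0}
    - {"twist": [0, 0, 0], "translation": [17.4, -40.4, 0], "hand": 0}
    - {"twist": [0, 0, 0], "translation": [17.4, -40.4, 0], "hand": 0}
    - {"twist": [0, 0, 0], "translation": [17.4, -40.4, 0], "hand": 0}
    - {"twist": [0, 0, 0], "translation": [17.4, -40.4, 0], "hand": 0}
    - {"twist": [0, 0, 0], "translation": [17.4, -40.4, 0], "hand": 0}
    - {"twist": [0, 0, 0], "translation": [17.4, -40.4, 0], "hand": 0}
    - {"twist": [0, 0, 0], "translation": [17.4, -40.4, 0], "hand": 0}
    - {"twist": [0, 0, 0], "translation": [17.4, -40.4, 0], "hand": 0}

```text
t: 34.3
tcp_pos: [0.4985, -0.1038, 0.0812]
tcp_rot: [[-1.0, -0.001, 0.0], [-0.001, 1.0, -0.0], [-0.0, -0.0, -1.0]]
contact_force: [0.6, -0.9, -1.4]
finger_gap: 0.0589
finger_force: 30.0
```

Emit:
servo_tool:
  increments:
    - {"twist": [0, 0, 0], "translation": [17.4, -40.4, 0], "hand": 0}
    - {"twist": [0, 0, 0], "translation": [17.4, -40.4, 0], "hand": 0}
    - {"twist": [0, 0, 0], "translation": [0, 0, 0], "hand": 0}
    - {"twist": [0, 0, 0], "translation": [0, 0, 0], "hand": 0}
    - {"twist": [0, 0, 0], "translation": [0, 0, 0], "hand": 0}
    - {"twist": [0, 0, 0], "translation": [0, 0, 0], "hand": 0}
    - {"twist": [0, 0, 0], "translation": [0, 0, 0], "hand": 0}
    - {"twist": [0, 0, 0], "translation": [0, 0, 0], "hand": 0}
    - {"twist": [0, 0, 0], "translation": [0, 0, 3], "hand": 0}
    - {"twist": [0, 0, 0], "translation": [0, 0, 3], "hand": 0}

```text
t: 35.55
tcp_pos: [0.4645, -0.1834, 0.075]
tcp_rot: [[-1.0, -0.0, -0.0], [-0.0, 1.0, 0.0], [0.0, 0.0, -1.0]]
contact_force: [-1.3, -0.5, -1.2]
finger_gap: 0.0587
finger_force: 30.0
```

```bash
python3 e.py wheel .095 e3
```

```text
[ 0.4642 -0.1833  0.0745] 0.059000770283836414 29.999600434675813
```

View pics/e3.png

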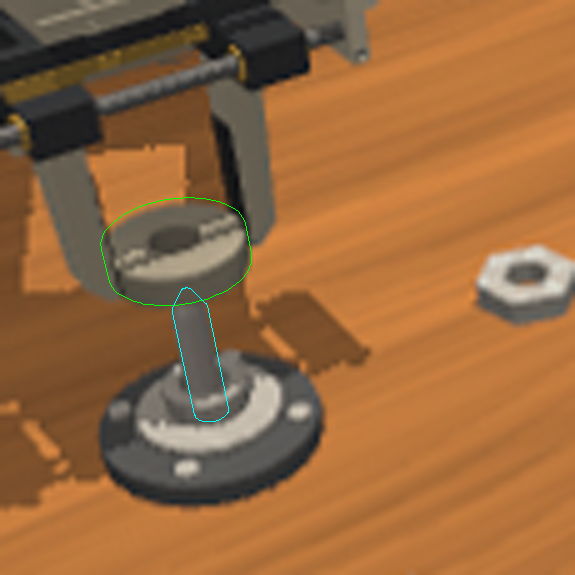

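The held wheel matches its overlay (crop 175,250), bore above the spindle. Lowering.

Emit:
servo_tool:
  increments:
    - {"twist": [0, 0, 0], "translation": [0, 0, 5], "hand": 0}
    - {"twist": [0, 0, 0], "translation": [0, 0, 5], "hand": 0}
    - {"twist": [0, 0, 0], "translation": [0, 0, 5], "hand": 0}
    - {"twist": [0, 0, 0], "translation": [0, 0, 5], "hand": 0}
    - {"twist": [0, 0, 0], "translation": [0, 0, 5], "hand": 0}
    - {"twist": [0, 0, 0], "translation": [0, 0, 5], "hand": 0}
    - {"twist": [0, 0, 0], "translation": [0, 0, 5], "hand": 0}
    - {"twist": [0, 0, 0], "translation": [0, 0, 5], "hand": 0}
    - {"twist": [0, 0, 0], "translation": [0, 0, 5], "hand": 0}
    - {"twist": [0, 0, 0], "translation": [0, 0, 5], "hand": 0}

```text
t: 36.85
tcp_pos: [0.4646, -0.1835, 0.0249]
tcp_rot: [[-1.0, -0.001, 0.0], [-0.001, 1.0, -0.0], [-0.0, -0.0, -1.0]]
contact_force: [0.6, 0.2, -0.9]
finger_gap: 0.059
finger_force: 30.0
```

Emit:
servo_tool:
  increments:
    - {"twist": [0, 0, 0], "translation": [0, 0, 2], "hand": 0}
    - {"twist": [0, 0, 0], "translation": [0, 0, 2], "hand": 0}
    - {"twist": [0, 0, 0], "translation": [0, 0, 2], "hand": 0}
    - {"twist": [0, 0, 0], "translation": [0, 0, 1], "hand": 0}
    - {"twist": [0, 0, 0], "translation": [0, 0, 1], "hand": 0}
    - {"twist": [0, 0, 0], "translation": [0, 0, 0.5], "hand": 0}
    - {"twist": [0, 0, 0], "translation": [0, 0, 0.5], "hand": 0}
    - {"twist": [0, 0, 0], "translation": [0, 0, 0], "hand": 0}
    - {"twist": [0, 0, 0], "translation": [0, 0, 0], "hand": 0}
    - {"twist": [0, 0, 0], "translation": [0, 0, 0], "hand": 0}

```text
t: 38.1
tcp_pos: [0.4646, -0.1835, 0.0163]
tcp_rot: [[-1.0, -0.001, 0.0], [-0.001, 1.0, -0.0], [-0.0, -0.0, -1.0]]
contact_force: [0.5, 0.6, -0.7]
finger_gap: 0.0587
finger_force: 30.0
```

Emit:
servo_tool:
  increments:
    - {"twist": [0, 0, 0], "translation": [0, 0, 0.3], "hand": 0}
    - {"twist": [0, 0, 0], "translation": [0, 0, 0.3], "hand": 0}
    - {"twist": [0, 0, 0], "translation": [0, 0, 0.3], "hand": 0}
    - {"twist": [0, 0, 0], "translation": [0, 0, 0.3], "hand": 0}
    - {"twist": [0, 0, 0], "translation": [0, 0, 0], "hand": 0}
    - {"twist": [0, 0, 0], "translation": [0, 0, 0], "hand": 0}
    - {"twist": [0, 0, 0], "translation": [0, 0, 0], "hand": 0}
    - {"twist": [0, 0, 0], "translation": [0, 0, 0], "hand": 0}
    - {"twist": [0, 0, 0], "translation": [0, 0, 0], "hand": 0}
    - {"twist": [0, 0, 0], "translation": [0, 0, 0], "hand": 0}

```text
t: 39.35
tcp_pos: [0.4646, -0.1835, 0.0154]
tcp_rot: [[-1.0, -0.001, 0.0], [-0.001, 1.0, -0.0], [-0.0, -0.0, -1.0]]
contact_force: [-2.9, 1.8, 4.9]
finger_gap: 0.0588
finger_force: 30.0
```

Contact felt (4.9 N): the wheel is down. Release and go to the spacer.

Emit:
servo_tool:
  increments:
    - {"twist": [0, 0, 0], "translation": [0, 0, 0], "hand": 1}
    - {"twist": [0, 0, 0], "translation": [0, 0, 0], "hand": 1}
    - {"twist": [0, 0, 0], "translation": [0, 0, 0], "hand": 1}
    - {"twist": [0, 0, 0], "translation": [0, 0, -20], "hand": 1}
    - {"twist": [0, 0, 0], "translation": [0, 0, -35], "hand": 1}
    - {"twist": [0, 0, 0], "translation": [0, 0, -35], "hand": 1}
    - {"twist": [0, 0, 0], "translation": [-41, 1.2, 0], "hand": 1}
    - {"twist": [0, 0, 0], "translation": [-41, 1.2, 0], "hand": 1}
    - {"twist": [0, 0, 0], "translation": [-41, 1.2, 0], "hand": 1}
    - {"twist": [0, 0, 0], "translation": [-41, 1.2, 0], "hand": 1}

```text
t: 40.6
tcp_pos: [0.6298, -0.1785, 0.1048]
tcp_rot: [[-1.0, -0.001, -0.0], [-0.001, 1.0, -0.0], [0.0, -0.0, -1.0]]
contact_force: [-0.2, 0.4, 1.2]
finger_gap: 0.0928
finger_force: 0.0
```

```bash
cat > g.py <<'E'
from m import *
for c in("top","scene"):
    p=get_image(c)
    for n,g in dict(spacer=(.6283,-.1788,0),nut=(.4592,-.0068,0)).items(): print(c,n,*fit(p,n,*g))
    u,v=world2pix(p,[[.4641,-.1836,.042]])[0].astype(int); im=p["color"][v-45:v+45,u-45:u+45]
    ims=cv2.resize(im,(360,360),interpolation=cv2.INTER_CUBIC); cv2.imwrite(f"pics/w_{c}.png",ims)
E
python3 g.py
```

```text
top spacer [ 623.4821 -192.6208] 3013.4414302191462 3171
top nut [458.9593  -6.1816  41.2374] 15.946974240676663 387
scene spacer [ 628.4849 -179.3215] 6.488688965782392 198
scene nut [458.7941  -8.005   41.5752] 864.8113956170703 1120
```

Emit:
servo_tool:
  increments:
    - {"twist": [0, 0, 0], "translation": [0, 0, 30], "hand": 1}
    - {"twist": [0, 0, 0], "translation": [0, 0, 30], "hand": 1}
    - {"twist": [0, 0, 0], "translation": [0, 0, 25], "hand": 1}
    - {"twist": [0, 0, 0], "translation": [0, 0, 15], "hand": 1}
    - {"twist": [0, 0, 0], "translation": [0, 0, 10], "hand": 1}
    - {"twist": [0, 0, 0], "translation": [0, 0, 8], "hand": 1}
    - {"twist": [0, 0, 0], "translation": [0, 0, 6], "hand": 1}
    - {"twist": [0, 0, 0], "translation": [0, 0, 0], "hand": 1}
    - {"twist": [0, 0, 0], "translation": [0, 0, 0], "hand": 0}
    - {"twist": [0, 0, 0], "translation": [0, 0, 0], "hand": 0}

```text
t: 41.95
tcp_pos: [0.629, -0.1787, -0.0184]
tcp_rot: [[-1.0, -0.001, 0.001], [-0.001, 1.0, -0.0], [-0.001, -0.0, -1.0]]
contact_force: [0.7, 0.0, -0.1]
finger_gap: 0.0773
finger_force: 0.0
```

Emit:
servo_tool:
  increments:
    - {"twist": [0, 0, 0], "translation": [0, 0, 0], "hand": 0}
    - {"twist": [0, 0, 0], "translation": [0, 0, 0], "hand": 0}
    - {"twist": [0, 0, 0], "translation": [0, 0, 0], "hand": 0}
    - {"twist": [0, 0, 0], "translation": [0, 0, 0], "hand": 0}
    - {"twist": [0, 0, 0], "translation": [0, 0, 0], "hand": 0}
    - {"twist": [0, 0, 0], "translation": [0, 0, 0], "hand": 0}
    - {"twist": [0, 0, 0], "translation": [0, 0, 0], "hand": 0}
    - {"twist": [0, 0, 0], "translation": [0, 0, 0], "hand": 0}
    - {"twist": [0, 0, 0], "translation": [0, 0, -20], "hand": 0}
    - {"twist": [0, 0, 0], "translation": [0, 0, -30], "hand": 0}

```text
t: 43.2
tcp_pos: [0.6277, -0.1782, 0.0315]
tcp_rot: [[-1.0, -0.001, -0.002], [-0.001, 1.0, 0.001], [0.002, 0.001, -1.0]]
contact_force: [0.9, -1.0, -0.3]
finger_gap: 0.0291
finger_force: 30.0
```

Emit:
servo_tool:
  increments:
    - {"twist": [0, 0, 0], "translation": [0, 0, -25], "hand": 0}
    - {"twist": [0, 0, 0], "translation": [0, 0, -25], "hand": 0}
    - {"twist": [0, 0, 0], "translation": [41, -1.2, 0], "hand": 0}
    - {"twist": [0, 0, 0], "translation": [41, -1.2, 0], "hand": 0}
    - {"twist": [0, 0, 0], "translation": [41, -1.2, 0], "hand": 0}
    - {"twist": [0, 0, 0], "translation": [41, -1.2, 0], "hand": 0}
    - {"twist": [0, 0, 0], "translation": [0, 0, 0], "hand": 0}
    - {"twist": [0, 0, 0], "translation": [0, 0, 0], "hand": 0}
    - {"twist": [0, 0, 0], "translation": [0, 0, 0], "hand": 0}
    - {"twist": [0, 0, 0], "translation": [0, 0, 0], "hand": 0}

```text
t: 44.45
tcp_pos: [0.4653, -0.1835, 0.0813]
tcp_rot: [[-1.0, -0.001, 0.0], [-0.001, 1.0, -0.0], [-0.0, -0.0, -1.0]]
contact_force: [0.1, -0.1, -0.5]
finger_gap: 0.0292
finger_force: 30.0
```

Emit:
servo_tool:
  increments:
    - {"twist": [0, 0, 0], "translation": [0, 0, 5], "hand": 0}
    - {"twist": [0, 0, 0], "translation": [0, 0, 5], "hand": 0}
    - {"twist": [0, 0, 0], "translation": [0, 0, 5], "hand": 0}
    - {"twist": [0, 0, 0], "translation": [0, 0, 4], "hand": 0}
    - {"twist": [0, 0, 0], "translation": [0, 0, 4], "hand": 0}
    - {"twist": [0, 0, 0], "translation": [0, 0, 4], "hand": 0}
    - {"twist": [0, 0, 0], "translation": [0, 0, 4], "hand": 0}
    - {"twist": [0, 0, 0], "translation": [0, 0, 4], "hand": 0}
    - {"twist": [0, 0, 0], "translation": [0, 0, 4], "hand": 0}
    - {"twist": [0, 0, 0], "translation": [0, 0, 4], "hand": 0}

```text
t: 45.7
tcp_pos: [0.4645, -0.1835, 0.0378]
tcp_rot: [[-1.0, -0.001, -0.0], [-0.001, 1.0, -0.0], [0.0, -0.0, -1.0]]
contact_force: [0.9, 0.8, -0.3]
finger_gap: 0.0294
finger_force: 30.0
```

Emit:
servo_tool:
  increments:
    - {"twist": [0, 0, 0], "translation": [0, 0, 2], "hand": 0}
    - {"twist": [0, 0, 0], "translation": [0, 0, 2], "hand": 0}
    - {"twist": [0, 0, 0], "translation": [0, 0, 1], "hand": 0}
    - {"twist": [0, 0, 0], "translation": [0, 0, 0.5], "hand": 0}
    - {"twist": [0, 0, 0], "translation": [0, 0, 0.5], "hand": 0}
    - {"twist": [0, 0, 0], "translation": [0, 0, 0.5], "hand": 0}
    - {"twist": [0, 0, 0], "translation": [0, 0, 0.5], "hand": 0}
    - {"twist": [0, 0, 0], "translation": [0, 0, 0], "hand": 0}
    - {"twist": [0, 0, 0], "translation": [0, 0, 0], "hand": 0}
    - {"twist": [0, 0, 0], "translation": [0, 0, 0], "hand": 0}

```text
t: 46.95
tcp_pos: [0.4645, -0.1835, 0.0311]
tcp_rot: [[-1.0, -0.0, -0.0], [-0.0, 1.0, -0.0], [0.0, -0.0, -1.0]]
contact_force: [0.2, -0.0, -1.1]
finger_gap: 0.0295
finger_force: 30.0
```

Emit:
servo_tool:
  increments:
    - {"twist": [0, 0, 0], "translation": [0, 0, 0.2], "hand": 0}
    - {"twist": [0, 0, 0], "translation": [0, 0, 0.2], "hand": 0}
    - {"twist": [0, 0, 0], "translation": [0, 0, 0.1], "hand": 0}
    - {"twist": [0, 0, 0], "translation": [0, 0, 0], "hand": 0}
    - {"twist": [0, 0, 0], "translation": [0, 0, 0], "hand": 0}
    - {"twist": [0, 0, 0], "translation": [0, 0, 0], "hand": 0}
    - {"twist": [0, 0, 0], "translation": [0, 0, 0], "hand": 0}
    - {"twist": [0, 0, 0], "translation": [0, 0, 0], "hand": 0}
    - {"twist": [0, 0, 0], "translation": [0, 0, 0], "hand": 0}
    - {"twist": [0, 0, 0], "translation": [0, 0, 0], "hand": 0}

```text
t: 48.2
tcp_pos: [0.4647, -0.1835, 0.0309]
tcp_rot: [[-1.0, -0.001, 0.0], [-0.001, 1.0, -0.0], [-0.0, -0.0, -1.0]]
contact_force: [-2.0, 0.3, 5.3]
finger_gap: 0.029
finger_force: 30.0
```

Contact felt, spacer down. Release and go to the nut (flats at about 42°, so closing axis to 102°).

Emit:
servo_tool:
  increments:
    - {"twist": [0, 0, 0], "translation": [0, 0, 0], "hand": 1}
    - {"twist": [0, 0, 0], "translation": [0, 0, 0], "hand": 1}
    - {"twist": [0, 0, 0], "translation": [0, 0, 0], "hand": 1}
    - {"twist": [0, 0, 0], "translation": [0, 0, -20], "hand": 1}
    - {"twist": [0, 0, 0], "translation": [0, 0, -30], "hand": 1}
    - {"twist": [0, 0, 0], "translation": [0, 0, -30], "hand": 1}
    - {"twist": [0, 0, 0], "translation": [1.2, 44.2, 0], "hand": 1}
    - {"twist": [0, 0, 0], "translation": [1.2, 44.2, 0], "hand": 1}
    - {"twist": [0, 0, 0], "translation": [1.2, 44.2, 0], "hand": 1}
    - {"twist": [0, 0, 0], "translation": [1.2, 44.2, 0], "hand": 1}

```text
t: 49.45
tcp_pos: [0.4595, -0.0054, 0.1106]
tcp_rot: [[-1.0, -0.0, 0.0], [-0.0, 1.0, -0.0], [-0.0, -0.0, -1.0]]
contact_force: [1.1, -0.5, 0.0]
finger_gap: 0.0929
finger_force: 0.0
```

Emit:
servo_tool:
  increments:
    - {"twist": [0, 0, -6], "translation": [0, 0, 20], "hand": 1}
    - {"twist": [0, 0, -6], "translation": [0, 0, 20], "hand": 1}
    - {"twist": [0, 0, 0], "translation": [0, 0, 25], "hand": 1}
    - {"twist": [0, 0, 0], "translation": [0, 0, 25], "hand": 1}
    - {"twist": [0, 0, 0], "translation": [0, 0, 20], "hand": 1}
    - {"twist": [0, 0, 0], "translation": [0, 0, 10], "hand": 1}
    - {"twist": [0, 0, 0], "translation": [0, 0, 5], "hand": 1}
    - {"twist": [0, 0, 0], "translation": [0, 0, 5], "hand": 1}
    - {"twist": [0, 0, 0], "translation": [0, 0, 0], "hand": 1}
    - {"twist": [0, 0, 0], "translation": [0, 0, 0], "hand": 0}

```text
t: 50.7
tcp_pos: [0.4601, -0.0067, -0.019]
tcp_rot: [[-0.978, -0.208, 0.001], [-0.208, 0.978, -0.0], [-0.001, -0.0, -1.0]]
contact_force: [0.1, 0.0, 0.4]
finger_gap: 0.087
finger_force: 0.0
```

Emit:
servo_tool:
  increments:
    - {"twist": [0, 0, 0], "translation": [0, 0, 0], "hand": 0}
    - {"twist": [0, 0, 0], "translation": [0, 0, 0], "hand": 0}
    - {"twist": [0, 0, 0], "translation": [0, 0, 0], "hand": 0}
    - {"twist": [0, 0, 0], "translation": [0, 0, 0], "hand": 0}
    - {"twist": [0, 0, 0], "translation": [0, 0, 0], "hand": 0}
    - {"twist": [0, 0, 0], "translation": [0, 0, 0], "hand": 0}
    - {"twist": [0, 0, 0], "translation": [0, 0, 0], "hand": 0}
    - {"twist": [0, 0, 0], "translation": [0, 0, 0], "hand": 0}
    - {"twist": [0, 0, 0], "translation": [0, 0, -20], "hand": 0}
    - {"twist": [0, 0, 0], "translation": [0, 0, -30], "hand": 0}

```text
t: 51.95
tcp_pos: [0.4582, -0.0065, 0.0299]
tcp_rot: [[-0.978, -0.208, -0.003], [-0.208, 0.978, 0.0], [0.003, 0.001, -1.0]]
contact_force: [-0.0, -0.4, -1.0]
finger_gap: 0.0457
finger_force: 30.0
```

Emit:
servo_tool:
  increments:
    - {"twist": [0, 0, 6], "translation": [0, 0, -25], "hand": 0}
    - {"twist": [0, 0, 6], "translation": [0, 0, -25], "hand": 0}
    - {"twist": [0, 0, 0], "translation": [-1.2, -44.2, 0], "hand": 0}
    - {"twist": [0, 0, 0], "translation": [-1.2, -44.2, 0], "hand": 0}
    - {"twist": [0, 0, 0], "translation": [-1.2, -44.2, 0], "hand": 0}
    - {"twist": [0, 0, 0], "translation": [-1.2, -44.2, 0], "hand": 0}
    - {"twist": [0, 0, 0], "translation": [0, 0, 0], "hand": 0}
    - {"twist": [0, 0, 0], "translation": [0, 0, 0], "hand": 0}
    - {"twist": [0, 0, 0], "translation": [0, 0, 0], "hand": 0}
    - {"twist": [0, 0, 0], "translation": [0, 0, 0], "hand": 0}

```text
t: 53.2
tcp_pos: [0.4646, -0.1825, 0.0805]
tcp_rot: [[-1.0, -0.002, -0.0], [-0.002, 1.0, 0.0], [0.0, 0.0, -1.0]]
contact_force: [-0.1, 0.0, -0.2]
finger_gap: 0.0456
finger_force: 30.0
```

Emit:
servo_tool:
  increments:
    - {"twist": [0, 0, 0], "translation": [0, 0, 4], "hand": 0}
    - {"twist": [0, 0, 0], "translation": [0, 0, 4], "hand": 0}
    - {"twist": [0, 0, 0], "translation": [0, 0, 4], "hand": 0}
    - {"twist": [0, 0, 0], "translation": [0, 0, 4], "hand": 0}
    - {"twist": [0, 0, 0], "translation": [0, 0, 3], "hand": 0}
    - {"twist": [0, 0, 0], "translation": [0, 0, 3], "hand": 0}
    - {"twist": [0, 0, 0], "translation": [0, 0, 3], "hand": 0}
    - {"twist": [0, 0, 0], "translation": [0, 0, 3], "hand": 0}
    - {"twist": [0, 0, 0], "translation": [0, 0, 2], "hand": 0}
    - {"twist": [0, 0, 0], "translation": [0, 0, 0], "hand": 0}

```text
t: 54.45
tcp_pos: [0.4644, -0.1834, 0.0503]
tcp_rot: [[-1.0, -0.001, -0.0], [-0.001, 1.0, 0.0], [0.0, 0.0, -1.0]]
contact_force: [-0.0, -0.5, -0.7]
finger_gap: 0.0459
finger_force: 30.0
```

Emit:
servo_tool:
  increments:
    - {"twist": [0, 0, 0], "translation": [0, 0, 1], "hand": 0}
    - {"twist": [0, 0, 0], "translation": [0, 0, 1], "hand": 0}
    - {"twist": [0, 0, 0], "translation": [0, 0, 1], "hand": 0}
    - {"twist": [0, 0, 0], "translation": [0, 0, 0.5], "hand": 0}
    - {"twist": [0, 0, 0], "translation": [0, 0, 0.3], "hand": 0}
    - {"twist": [0, 0, 0], "translation": [0, 0, 0.3], "hand": 0}
    - {"twist": [0, 0, 0], "translation": [0, 0, 0.3], "hand": 0}
    - {"twist": [0, 0, 0], "translation": [0, 0, 0], "hand": 0}
    - {"twist": [0, 0, 0], "translation": [0, 0, 0], "hand": 0}
    - {"twist": [0, 0, 0], "translation": [0, 0, 0], "hand": 0}

```text
t: 55.7
tcp_pos: [0.4647, -0.1835, 0.0465]
tcp_rot: [[-1.0, -0.001, 0.0], [-0.001, 1.0, -0.0], [-0.0, -0.0, -1.0]]
contact_force: [-1.9, 0.1, 6.0]
finger_gap: 0.046
finger_force: 30.0
```

Contact: nut down. Release, retreat up and aside.

Emit:
servo_tool:
  increments:
    - {"twist": [0, 0, 0], "translation": [0, 0, 0], "hand": 1}
    - {"twist": [0, 0, 0], "translation": [0, 0, 0], "hand": 1}
    - {"twist": [0, 0, 0], "translation": [0, 0, 0], "hand": 1}
    - {"twist": [0, 0, 0], "translation": [0, 0, -20], "hand": 1}
    - {"twist": [0, 0, 0], "translation": [0, 0, -30], "hand": 1}
    - {"twist": [0, 0, 0], "translation": [0, 0, -30], "hand": 1}
    - {"twist": [0, 0, 0], "translation": [0, 45, 0], "hand": 1}
    - {"twist": [0, 0, 0], "translation": [0, 45, 0], "hand": 1}
    - {"twist": [0, 0, 0], "translation": [0, 45, 0], "hand": 1}
    - {"twist": [0, 0, 0], "translation": [0, 45, 0], "hand": 1}

```text
t: 56.95
tcp_pos: [0.4644, -0.0021, 0.1262]
tcp_rot: [[-1.0, -0.0, 0.0], [-0.0, 1.0, -0.0], [-0.0, -0.0, -1.0]]
contact_force: [0.5, -0.4, -0.5]
finger_gap: 0.0929
finger_force: 0.0
```

Run:
```python
from m import *
ims=[]
yw=np.radians(42-12)
for c in("scene","top"):
    p=get_image(c); u,v=world2pix(p,[[.4641,-.1836,.04]])[0].astype(int); u0,v0=u-28,v-36
    a=cv2.resize(p["color"][v0:v0+72,u0:u0+56],None,fx=7,fy=7,interpolation=cv2.INTER_CUBIC)
    for n,z in(("flange",.014),("wheel",.034),("spacer",.05),("nut",.066)):
        for q in parts(n,yw,z)[:1]:
            h=cv2.convexHull((world2pix(p,q+[.4641,-.1836,0])-[u0,v0]).astype(np.float32)*7+3); cv2.polylines(a,[np.round(h).astype(int)],True,(0,255,0),1)
    ims.append(a)
cv2.imwrite("pics/z.png",np.hstack(ims)); print(state()["tcp_pos"])
```

```text
[0.4642 0.0001 0.1261]
```

View pics/z.png

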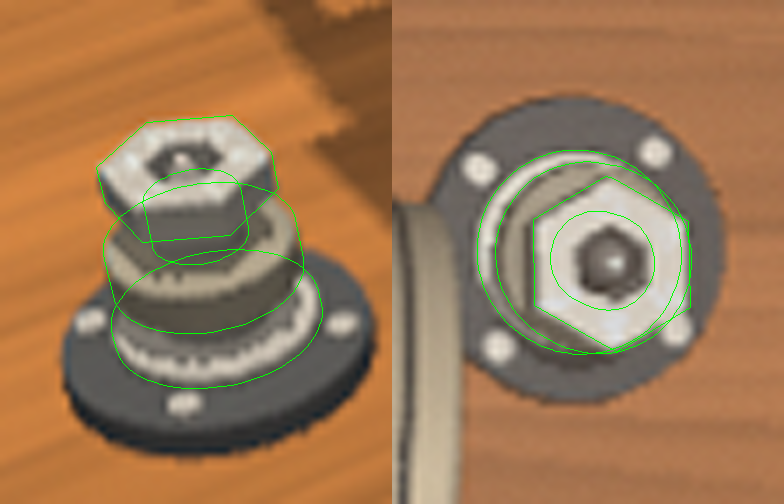

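The picture shows all four parts matching their seated outlines in both views, with the nut at (190,180) left and (612,262) right, and the spindle tip inside it. Handing in.

```bash
python3 -c "
from plant import job; print(job.sign_off())"
```

```text
the job is handed in; nothing more can be done
None
```

The pack is made up on the tall spindle stand in the order asked (flange hub up, wheel, spacer, nut), with all four matching their fully seated outlines in both cameras; the wheel was lowered until contact, and I handed the job in at about 57 s.

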